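# Build up a spacer stack on the test rig, pressing every plate flat

### The job

Stack the three spacer plates in the bay between the end stops on the rig's deck, thickest at the bottom and thinnest on top, square with the deck and flush over each other. Set each plate down gently and let go of it, then press down on its narrow tongue end with the fingers, firmly enough to push its stiff stud right in so that it lies flat, before adding the next. Leave the meter, spool and screwdriver where they are.

Things in the scene. Friction and masses are not known exactly. Their poses are not given: they have to be found in the camera images.
- plate_thick: The thick dark anodised aluminium spacer plate, 16 mm thick, 100 mm long (x), 56 mm wide (y), about 240 g. Origin: centre of the underside; z up, top face at z = 16 mm. The slab runs from x = -50 to +34 mm, then a 32 mm wide tongue to +50 mm. Starts level, its underside 14 mm over the table, on a fixed rubber rest 44 x 36 x 14 mm under its middle (its length along the same line).
- tongue_thick (a point): Bright steel disc, 14 mm across, on top of the thick plate's tongue, at x = 40 mm, z = 16 mm in the plate; push here. Below it a 10 mm stud sticks out 3.5 to 6 mm under the plate, held by friction alone (about 5 N to push in, no spring). It props the tongue end up, so the plate lies tilted when set down; pushed in, it stays in and the plate lies flat.
- plate_middle: The middle dark anodised aluminium spacer plate, 12 mm thick, 100 mm long (x), 56 mm wide (y), about 180 g. Origin: centre of the underside; z up, top face at z = 12 mm. The slab runs from x = -50 to +34 mm, then a 32 mm wide tongue to +50 mm. Starts level, its underside 14 mm over the table, on a fixed rubber rest 44 x 36 x 14 mm under its middle (its length along the same line).
- tongue_middle (a point): Bright steel disc, 14 mm across, on top of the middle plate's tongue, at x = 40 mm, z = 12 mm in the plate; push here. Below it a 10 mm stud sticks out 3.5 to 6 mm under the plate, held by friction alone (about 5 N to push in, no spring). It props the tongue end up, so the plate lies tilted when set down; pushed in, it stays in and the plate lies flat.
- plate_thin: The thin dark anodised aluminium spacer plate, 8 mm thick, 100 mm long (x), 56 mm wide (y), about 130 g. Origin: centre of the underside; z up, top face at z = 8 mm. The slab runs from x = -50 to +34 mm, then a 32 mm wide tongue to +50 mm. Starts level, its underside 14 mm over the table, on a fixed rubber rest 44 x 36 x 14 mm under its middle (its length along the same line).
- tongue_thin (a point): Bright steel disc, 14 mm across, on top of the thin plate's tongue, at x = 40 mm, z = 8 mm in the plate; push here. Below it a 10 mm stud sticks out 3.5 to 6 mm under the plate, held by friction alone (about 5 N to push in, no spring). It props the tongue end up, so the plate lies tilted when set down; pushed in, it stays in and the plate lies flat.
- deck: Fixed grey deck of the rig, 160 mm (x) by 110 mm (y), 20 mm thick; origin: centre of its underside. Steel end stops 8 mm high, 70 mm wide (y) cross its top at x = +-61 mm; the bay between is 114 mm long. A rod 12 mm thick, 240 mm high, stands beyond its end at x = 140 mm, with a 30 mm clamp and thin bar to +x at 200 mm: keep clear. +x points roughly away from the robot.
- seat (a point): Centre of the bay on the deck's top face, 20 mm above the table; axes as the deck. Each plate's origin belongs straight over this point, its length along the deck's x (tongue at either end; a plate may lie with its tongue towards or away from the robot).
- meter: Bystander: grey hand-held meter lying loose on the table, 130 x 70 x 37 mm (with knob), origin at the centre of its underside, long side along its x.
- spool: Bystander: small loose grey spool standing on its flange, 52 mm diameter, 38 mm high, origin at the centre of its underside.
- screwdriver: Bystander: loose screwdriver lying on the table, 160 mm long along its x, about 25 mm high, origin under its middle.
- profile: Obstacle: a fixed length of slotted aluminium profile standing on the table between the plates and the deck, 200 mm long (x), 30 mm wide (y), 60 mm high; origin: centre of its underside. Lift the plates over it.
There are look-alikes about, which are no part of the job. Leave any blue or orange look-alike of the plate_middle alone. Leave any purple look-alike of the plate_thin alone.

How it is judged:
On the way, in this order (a step that is already met when the one before it is completed fails the run):
1. the thick plate lies on the deck, square over the bay, let go (horizontal distance between plate_thick and seat below 0.009 m and angle between the x axis of plate_thick and the x axis of deck, either way round below 0.12 rad and z of plate_thick in the frame of seat between -0.003 and 0.009 m and contact force between the fingers and plate_thick below 0.1 N and linear speed of plate_thick below 0.03 m/s), for 0.1 s.
2. the thick plate is pressed from above with the fingers and lies flat (horizontal distance between plate_thick and seat below 0.009 m and angle between the x axis of plate_thick and the x axis of deck, either way round below 0.12 rad and z of plate_thick in the frame of seat between -0.003 and 0.009 m and angle between plate_thick's own z axis and vertical below 0.02 rad and z of plate_thick in the frame of seat below 0.002 m and contact force between the fingers and plate_thick above 3 N), for 0.15 s.
3. the middle plate lies on the thick plate, square over the bay, let go (horizontal distance between plate_middle and seat below 0.009 m and angle between the x axis of plate_middle and the x axis of deck, either way round below 0.12 rad and z of plate_middle in the frame of seat between 0.013 and 0.025 m and contact force between the fingers and plate_middle below 0.1 N and linear speed of plate_middle below 0.03 m/s), for 0.1 s.
4. the middle plate is pressed from above with the fingers and lies flat (horizontal distance between plate_middle and seat below 0.009 m and angle between the x axis of plate_middle and the x axis of deck, either way round below 0.12 rad and z of plate_middle in the frame of seat between 0.013 and 0.025 m and angle between each of plate_middle, plate_thick's own z axis and vertical below 0.02 rad and z of plate_middle in the frame of seat below 0.018 m and z of plate_thick in the frame of seat below 0.002 m and contact force between the fingers and plate_middle above 3 N), for 0.15 s.
5. the thin plate lies on the middle plate, square over the bay, let go (horizontal distance between plate_thin and seat below 0.009 m and angle between the x axis of plate_thin and the x axis of deck, either way round below 0.12 rad and z of plate_thin in the frame of seat between 0.025 and 0.037 m and contact force between the fingers and plate_thin below 0.1 N and linear speed of plate_thin below 0.03 m/s), for 0.1 s.
6. the thin plate is pressed from above with the fingers and lies flat (horizontal distance between plate_thin and seat below 0.009 m and angle between the x axis of plate_thin and the x axis of deck, either way round below 0.12 rad and z of plate_thin in the frame of seat between 0.025 and 0.037 m and angle between each of plate_thin, plate_thick, plate_middle's own z axis and vertical below 0.02 rad and z of plate_thin in the frame of seat below 0.03 m and z of plate_thick in the frame of seat below 0.002 m and z of plate_middle in the frame of seat below 0.018 m and contact force between the fingers and plate_thin above 3 N), for 0.15 s.
At the end, for the whole second after the job is handed in: All three plates lie stacked on the deck in the order thick, middle, thin from the bottom, each centred within 9 mm of the seat, its length within 0.12 rad of the deck's (either way round), flat within 0.02 rad and at most 2 mm above its nominal height, at rest (horizontal distance between each of plate_thick, plate_middle, plate_thin and seat below 0.009 m and angle between the x axis of each of plate_thick, plate_middle, plate_thin and the x axis of deck, either way round below 0.12 rad and z of plate_thick in the frame of seat between -0.003 and 0.009 m and angle between each of plate_thick, plate_middle, plate_thin's own z axis and vertical below 0.02 rad and z of plate_thick in the frame of seat below 0.002 m and linear speed of each of plate_thick, plate_middle, plate_thin below 0.02 m/s and z of plate_middle in the frame of seat between 0.013 and 0.025 m and z of plate_middle in the frame of seat below 0.018 m and z of plate_thin in the frame of seat between 0.025 and 0.037 m and z of plate_thin in the frame of seat below 0.03 m); the robot touches nothing.
It fails at once if a plate is dropped: it falls freely at over 0.6 m/s (a drop of about 20 mm) ((linear speed of plate_thick above 0.6 m/s and contact force between the fingers and plate_thick below 0.1 N) or (linear speed of plate_middle above 0.6 m/s and contact force between the fingers and plate_middle below 0.1 N) or (linear speed of plate_thin above 0.6 m/s and contact force between the fingers and plate_thin below 0.1 N)).
It fails at once if the meter is moved by more than 25 mm (distance of meter from where it was at the start of the episode above 0.025 m).
It fails at once if the spool is moved by more than 25 mm (distance of spool from where it was at the start of the episode above 0.025 m).
It fails at once if the screwdriver is moved by more than 25 mm (distance of screwdriver from where it was at the start of the episode above 0.025 m).
It also fails if it takes over 72 s, if anything falls off the work surface, if the arm or the gripper's body presses on something with over 40 N, if the wrist force passes 120 N, or if a joint passes its speed limit or range.

### The arm

A 6-joint arm with a two-finger parallel gripper is mounted at the origin on the work surface. World frame = base frame: x ahead of the robot, y to its left, z up, the work surface at z = 0. Lengths are in m, angles in rad, forces in N, time in s.
With the tool pointing down it reaches from about 0.3 to 0.75 m from the base axis. Payload 8.5 kg.
Tool frame: the origin (TCP) lies between the finger pads; the fingertips stand env.tip_extent ahead of it and the grasp point (between the pads) lies 11 mm behind it (env.tip_extent is the distance from the TCP to the fingertips, in m); z points along the fingers, y is the direction in which the jaws open and shut (so a half turn about z gives the same grasp; the last joint's range is limited). The gripper opens to 85 mm and grips with 20 to 120 N. Pads are 22 mm wide; open, the fingers measure 114 mm over their backs; the gripper's body (76 mm by 85 mm) begins 54 mm behind the grasp point. The pads swing forward as they close: fully open they stand 13 mm farther back than shut.
Start: joints at [0.918, 0.381, 1.297, -0, 1.464, -0.215], TCP at [0.233, 0.498, 0.239] pointing down, gripper open.
Joint ranges: [-3.11, 3.11], [-0.89, 2.33], [0.22, 2.48], [-1.42, 4.56], [0.17, 2.85], [-2.88, 2.88]. Speed limits (rad/s): [2.39, 2.39, 3.14, 3.14, 3.14, 3.14].

### API

Orientations are given as a unit quaternion [w, x, y, z].
In Python, from plant import env gives the robot as it stands. The module is installed in compiled form; this text tells all that it offers.
- The arm moves only by the tool servo_tool, never from a script. Its argument "steps" is a list that holds one entry, the list of rows, each a list of 7 numbers: the finger opening in m, from 0 to 0.0854, then the shift along the world's x, y, z in m, then the turn, a rotation vector about the world's x, y, z in degrees. In form: [[[claw, x, y, z, wx, wy, wz], ...]]. A call has 1 to 8 rows; each row is the pose to reach, as a shift and turn from the pose commanded when the call began; what a row does not reach only later rows make up. A row lasts 1/10 s, in which the tool goes at most 50 mm and 8.59 degrees, less where a joint would pass 70% of its speed; a pose out of reach is approached as far as the arm can. A call with a gripper value outside its range is refused whole. The fingers move at their own pace and stop on an object; the grip force is fixed at half the most. Time passes only in rows, so rows that repeat a pose let the fingers close. It gives the time, the measured TCP pose, the force and the opening at its end, in the units of the state.
- env.observe(): the state, without advancing time (a new reading comes with each control period).
- env.get_image(name): name is "side" or "top"; returns a dict with "frame" (400x640x3 uint8, red, green, blue), "depth" (400x640 float32, m along the optical axis (not along the pixel's ray), 0 where there is no reading), "fx", "fy", "cx", "cy" (pixels), "k1" (the pictures are not rectified: a ray, as slopes to the right and down, at radius r is drawn at 1 + k1 r^2 times it, then the intrinsics apply), "R" (3x3) and "t" (3): a world point X has camera coordinates R X + t. Camera axes: x right, y down, z forward; pixel columns grow to the right and rows downward; lengths in m; the calibration is good to about 2 mm. A picture is of the moment at which its call begins.
- env.finish_job(): hands the job in, once; it reports no verdict.
The state is a dict: "time": time; "joints": joint angles; "qd": joint speeds; "tau": joint torques, N m; "eef_pos": TCP position; "orientation": TCP orientation; "contact_force": force on the tool from outside, world axes, zero at the start; "ft_torque": the same for the moment, N m; "finger_gap": finger opening in m.
Only numpy, scipy, OpenCV 4.12 (cv2) and the standard library are available. Lean on these libraries where they do the work, as an engineer would, in place of code of your own. Each camera call takes 0.05 s, during which the arm holds its last target. There are 200 camera calls.

## Working session

There is one attempt and no reset: what is moved stays moved. The work goes in short steps, Python scripts to look and compute and a tool call to move; the robot and the scene stay as the last step left them, time stands still between calls to the robot, and variables do not carry over. Pictures are saved under pics/ and viewed, about 8 in all and at most 12, crops included, and the job is handed in when it is done.

Besides the shell and the picture viewer there is one more tool, called as name(argument=value, ...), one argument or row to a line, values as JSON. servo_tool: Moves the arm, as the interface text tells. Its arguments: {"type":"object","properties":{"steps":{"type":"array"}},"required":["steps"]}

```bash
ls; mkdir -p pics
cat > h.py <<'E'
import numpy as np, cv2
from plant import env
def grab(n):
    d=env.get_image(n); np.savez('pics/'+n+'.npz',**d); return d
def load(n): return dict(np.load('pics/'+n+'.npz'))
def save(d,name,box=None,s=1):
    f=cv2.cvtColor(d['frame'],cv2.COLOR_RGB2BGR)
    if box: f=f[box[1]:box[3],box[0]:box[2]]
    cv2.imwrite('pics/'+name,cv2.resize(f,None,fx=s,fy=s,interpolation=cv2.INTER_CUBIC))
def K(d): return np.array([[d['fx'],0,d['cx']],[0,d['fy'],d['cy']],[0,0,1.]],float)
def cloud(d):
    "world xyz per pixel"
    v,u=np.mgrid[:400,:640]
    p=np.stack([u,v],-1).reshape(-1,1,2).astype(float)
    r=cv2.undistortPoints(p,K(d),np.array([float(d['k1']),0,0,0,0])).reshape(400,640,2)
    z=d['depth'][...,None].astype(float)
    c=np.concatenate([r*z,z],-1)-d['t']
    w=c@d['R']; w[d['depth']==0]=np.nan
    return w
E
python3 - <<'E'
from h import *
for n in('top','side'):
    d=grab(n); save(d,n+'0.png'); print(n,d['fx'],d['k1'],-d['R'].T@d['t'])
print(env.tip_extent,env.observe())
E
```

```text
pics
top 504.7943047469655 -0.05589220613407128 [0.52245198 0.0830183  1.21101267]
side 384.62695746115264 -0.0803357274918845 [ 0.03822903 -0.43730968  0.61721745]
0.008 {'time': 0.1, 'joints': array([ 9.17694524e-01,  3.81115732e-01,  1.29812975e+00, -2.16591387e-06,
        1.46359859e+00, -2.15294202e-01]), 'qd': array([-0.00018306, -0.00226658, -0.00131565, -0.00165026,  0.00164681,
        0.00034096]), 'tau': array([ 3.52958734e-03, -4.49224377e+01, -2.31656259e+01, -2.14194638e-04,
        3.70565380e-03, -1.03732443e-04]), 'eef_pos': array([0.23302533, 0.49793047, 0.23879906]), 'orientation': array([-2.62248135e-04,  2.17159557e-01,  9.76135920e-01, -5.68100503e-04]), 'contact_force': array([-0.48039147, -0.88006899, -0.01627255]), 'ft_torque': array([0.06361611, 0.02681003, 0.00099315]), 'finger_gap': 0.08569134909440056}
```

View pics/top0.png

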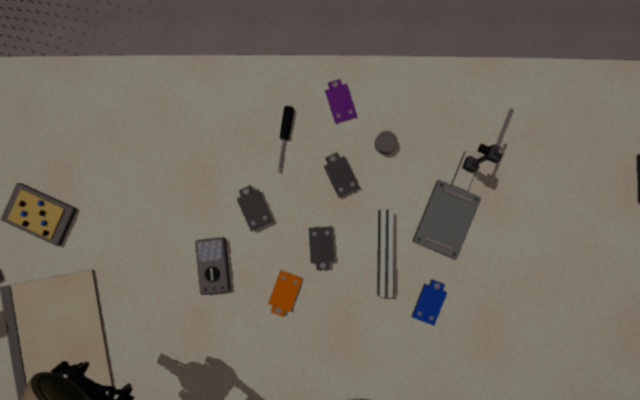

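View pics/side0.png

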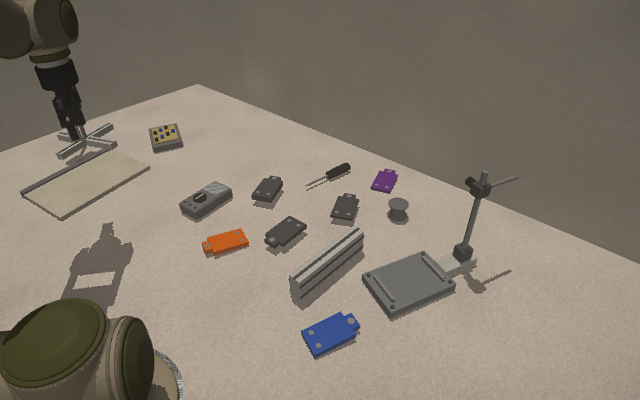

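The top view shows three dark plates, at (255,208), (341,174) and (321,247). The orange (285,293), blue (430,302) and purple (341,101) plates are the look-alikes. The deck is at (447,218), with the rod beyond it at about (470,162). The profile is at (387,253). The heights should tell which dark plate is which.

```bash
cat >> h.py <<'E'
from scipy.optimize import minimize
def shape(o):
    "plate outline"
    return np.array([[-50,-28],[34,-28],[34,-16],[50,-16],[50,16],[34,16],[34,28],[-50,28]],float)/1e3
def rectpose(P,lo=None):
    r=cv2.minAreaRect((P*1000).astype(np.float32)); return r
def project(d,X):
    rv=cv2.Rodrigues(d['R'])[0]
    return cv2.projectPoints(np.asarray(X,float).reshape(-1,1,3),rv,d['t'].astype(float),K(d),np.array([float(d['k1']),0,0,0,0]))[0].reshape(-1,2)
def fit(d,mask,ztop,p0,outline):
    "pose x,y,yaw of an outline at height ztop, best overlap with a mask"
    S=8
    bx=cv2.boundingRect(mask.astype(np.uint8)); x0,y0=bx[0]-6,bx[1]-6; w,h=bx[2]+12,bx[3]+12
    M=cv2.resize(mask[y0:y0+h,x0:x0+w].astype(np.float32),None,fx=S,fy=S,interpolation=cv2.INTER_LINEAR)
    def cost(p):
        c,s=np.cos(p[2]),np.sin(p[2])
        xy=outline@np.array([[c,s],[-s,c]])+p[:2]
        q=project(d,np.c_[xy,np.full(len(xy),ztop)])
        q=(q-[x0,y0]+.5)*S-.5
        I=np.zeros(M.shape,np.float32); cv2.fillPoly(I,[np.round(q*16).astype(np.int32)],1,shift=4)
        return np.abs(I-M).sum()/S/S
    best=None
    for a in (0,np.pi):
        q0=np.array([p0[0],p0[1],p0[2]+a])
        r=minimize(cost,q0,method='Nelder-Mead',options=dict(initial_simplex=q0+np.array([[0,0,0],[.006,0,0],[0,.006,0],[0,0,.15]]),xatol=1e-5,fatol=.01))
        if best is None or r.fun<best.fun: best=r
    return best.x,best.fun,mask.sum()
E
python3 - <<'E'
from h import *
for n,cs in(('top',[(255,208),(341,174),(321,247),(447,218),(387,253),(386,143),(213,265)]),('side',[(267,190),(345,207),(286,232),(408,283)])):
    d=load(n); w=cloud(d); z=w[...,2]
    print(n,'table',[round(float(np.nanmedian(z[v-3:v+3,u-3:u+3])),4) for u,v in ((300,200),(350,215),(400,330))])
    for u,v in cs:
        m=np.isfinite(z)&(z>0.012)
        lab=cv2.connectedComponents(m.astype(np.uint8),connectivity=4)[1]==None if False else cv2.connectedComponents(m.astype(np.uint8),connectivity=4)[1]
        k=lab==lab[v,u]
        r=cv2.minAreaRect((w[k][:,:2]*1000).astype(np.float32))
        zc=z[v-4:v+5,u-4:u+5]
        print((u,v),'n',k.sum(),'zmed',round(float(np.nanmedian(zc)),4),'sd',round(float(np.nanstd(zc)),4),'rect',np.round(r[0],1),np.round(r[1],1),round(r[2],1))
E
```

```text
top table [-0.0006, -0.0007, -0.0022]
(255, 208) n 973 zmed 0.0291 sd 0.0025 rect [574.  253.2] [100.2  56.4] 25.1
(341, 174) n 929 zmed 0.0216 sd 0.0022 rect [654.9  48.8] [99.6 55.9] 26.5
(321, 247) n 940 zmed 0.0252 sd 0.0023 rect [479.8  90.9] [98. 56.] 4.2
(447, 218) n 4254 zmed 0.0194 sd 0.0024 rect [ 624.1 -237.2] [110.1 320.1] 66.5
(387, 253) n 1363 zmed 0.0589 sd 0.0022 rect [469.8 -57.2] [ 31.3 197.8] 89.9
(386, 143) n 378 zmed 0.0373 sd 0.0024 rect [730.3 -60.2] [49.5 50.8] 25.0
(213, 265) n 1703 zmed 0.0311 sd 0.0038 rect [435.9 348.5] [130.6  72.1] 6.9
side table [-0.0007, 0.0215, -0.0004]
(267, 190) n 556 zmed 0.0296 sd 0.001 rect [572.6 252.9] [104.   57.7] 24.9
(345, 207) n 549 zmed 0.0214 sd 0.0011 rect [652.7  48.2] [104.2  56.4] 26.5
(286, 232) n 781 zmed 0.0254 sd 0.001 rect [477.3  90.9] [102.8  59.7] 4.7
(408, 283) n 4902 zmed 0.0197 sd 0.0011 rect [ 621.  -235.3] [112.8 321.3] 68.2
```

Run:
```python
from h import *
R=np.array([[-80,-55],[80,-55],[80,55],[-80,55]])/1e3
items=[('thick',(255,208),(267,190),.030,(.574,.253,np.radians(25)),shape(0)),('mid',(321,247),(286,232),.026,(.480,.091,np.radians(4)),shape(0)),('thin',(341,174),(345,207),.022,(.655,.049,np.radians(26.5)),shape(0)),('deck',(447,218),(408,283),.020,(.563,-.21,np.radians(-24)),R)]
D=load('top')
for i,n in enumerate(('top','side')):
    d=load(n); w=cloud(d); z=w[...,2]
    for it in items:
        u,v=it[1+i]; zt=it[3]
        m=(np.isfinite(z)&(z>(zt-.008 if n=='side' else .012))&(z<zt+.012)).astype(np.uint8)
        if it[0]=='deck': m=cv2.morphologyEx(m,cv2.MORPH_OPEN,np.ones((13,13),np.uint8))
        l=cv2.connectedComponents(m,connectivity=4)[1]; k=l==l[v,u]
        p,f,N=fit(d,k,zt,it[4],it[5]); print(n,it[0],np.round(p[:2]*1000,1),'yaw',round(np.degrees(p[2]),2),'resid',round(f),'of',N)
        if n=='top':
            c,s=np.cos(p[2]),np.sin(p[2]); xy=it[5]@np.array([[c,s],[-s,c]])+p[:2]
            it_q=project(d,np.c_[xy,np.full(len(xy),zt)]); items[items.index(it)]=it+(it_q,)
f=cv2.cvtColor(D['frame'],cv2.COLOR_RGB2BGR)[130:290,220:500]; f=cv2.resize(f,None,fx=2.8,fy=2.8,interpolation=cv2.INTER_CUBIC)
for it in items: cv2.polylines(f,[np.int32((it[-1]-[220,130]+.5)*2.8)],True,(0,255,0),1)
f=cv2.convertScaleAbs(f,alpha=1.5); cv2.imwrite('pics/crop0.png',f)
```

```text
top thick [573.9 252.7] yaw 25.08 resid 52 of 973
top mid [479.2  90.9] yaw 183.92 resid 58 of 940
top thin [654.9  48.8] yaw 26.45 resid 43 of 929
top deck [ 551.2 -206. ] yaw -23.3 resid 707 of 2189
side thick [567.8 248.3] yaw 24.81 resid 66 of 475
side mid [474.   87.4] yaw 184.41 resid 95 of 721
side thin [648.8  45.2] yaw 26.53 resid 60 of 545
side deck [ 542.5 -206.4] yaw -21.04 resid 581 of 2305
```

View pics/crop0.png

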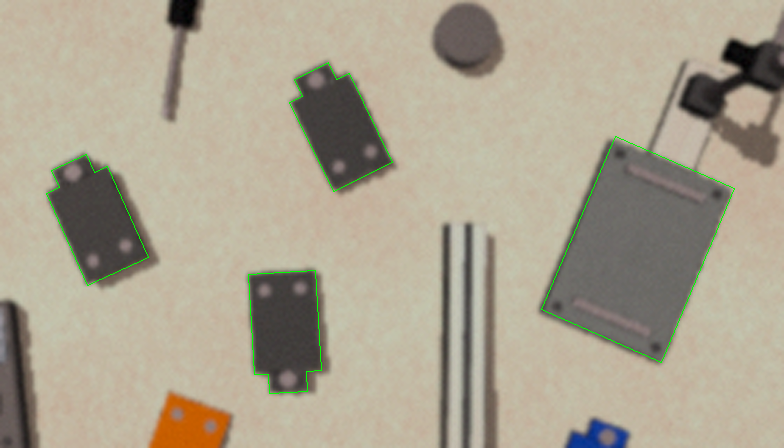

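Heights settle it: the thick plate is the one at (255,208), 29 to 30 mm. Middle is at (321,247), about 25 mm, and thin at (341,174), about 21.5 mm. The crop shows the outlines fitting well. The discs sit on the far tongues of thick and thin, and on the near tongue of middle. I'll move to the thick plate.

servo_tool(
  steps=[
    [[0.085,42,-31,0,0,0,8],[0.085,0.084,-0.062,0,0,0,16],[0.085,0.126,-0.092,0,0,0,24],[0.085,0.168,-0.123,-0.01,0,0,32],[0.085,0.21,-0.154,-0.02,0,0,40],[0.085,0.252,-0.184,-0.04,0,0,46],[0.085,0.29,-0.212,-0.06,0,0,50.2],[0.085,0.33,-0.24,-0.08,0,0,50.2]],
  ],
)

```text
time: 0.9
eef_pos: [0.5343, 0.2781, 0.1732]
orientation: [-0.0, -0.218, 0.976, 0.0]
contact_force: [0.2, 0.8, 1.1]
finger_gap: 0.0852
```

Run:
```python
from h import *
o=env.observe(); q=o['orientation']; print(o['time'],o['eef_pos'],'jaw',np.degrees(2*np.arctan2(q[2],q[1]))-90,q)
d=load('top'); w=cloud(d); z=w[...,2]
g=d['frame'].mean(2); b=g[150:265,405:485]
t,_=cv2.threshold(np.uint8(b),0,255,cv2.THRESH_OTSU); print('otsu',t,g[218,447],g[180,462])
k=((g<t)&np.isfinite(z)&(z>.010)&(z<.045)).astype(np.uint8)
k=cv2.morphologyEx(cv2.morphologyEx(k,cv2.MORPH_CLOSE,np.ones((7,7))),cv2.MORPH_OPEN,cv2.getStructuringElement(cv2.MORPH_ELLIPSE,(9,9)))
l=cv2.connectedComponents(k)[1]; k=l==l[218,447]
R=np.array([[-80,-55],[80,-55],[80,55],[-80,55]])/1e3
p,f,N=fit(d,k,.020,(.551,-.206,np.radians(-23.3)),R); print(p[:2]*1000,np.degrees(p[2]),f,N)
# end stops: points clearly above the deck top, deck frame
c,s=np.cos(p[2]),np.sin(p[2]); L=(w[...,:2]-p[:2])@np.array([[c,-s],[s,c]])
for sg in(1,-1):
    m=(abs(L[...,0]-sg*.061)<.015)&(abs(L[...,1])<.05)&(g>g[218,447]+12); print('stop',sg,m.sum(),np.median(L[m],0)*1000)
```

```text
0.9 [0.53433001 0.27813453 0.17318595] jaw 115.22629713457297 [-6.94690565e-05 -2.18367194e-01  9.75866673e-01  2.58223932e-05]
otsu 93.0 68.0 121.0
[ 551.18852016 -204.84976741] -22.978784944782728 109.78564453125 3097
stop 1 38 [60.88240941 -4.42011331]
stop -1 49 [-61.23933231  -4.14869141]
```

servo_tool(
  steps=[
    [[0.085,0,0,0,0,0,0],[0.085,0,0,0,0,0,0]],
  ],
)

```text
time: 1.1
eef_pos: [0.5332, 0.279, 0.173]
orientation: [-0.001, -0.217, 0.976, 0.0]
contact_force: [0.1, 0.8, 0.7]
finger_gap: 0.0849
```

Run:
```python
from h import *
for n in('top','side'):
    d=load(n); w=cloud(d); z=w[...,2]; g=d['frame'].mean(2)
    a=np.radians(-23); c,s=np.cos(a),np.sin(a); L=(w[...,:2]-[.5512,-.2048])@np.array([[c,-s],[s,c]])*1000
    m=np.isfinite(z)&(z>.014)&(z<.034)
    e=[]
    for x in range(-70,71,10):
        k=m&(abs(L[...,0]-x)<5)&(abs(L[...,1])<75); y=L[...,1][k]; e.append((y.min(),y.max()))
    e=np.array(e); print(n,'y edges',np.median(e,0),'slopes',[np.degrees(np.arctan(np.polyfit(range(-70,71,10),e[:,i],1)[0])) for i in(0,1)])
    near=[L[...,0][m&(abs(L[...,1]-y)<5)&(abs(L[...,0])<110)].min() for y in range(-40,41,10)]
    far=[L[...,0][m&(abs(L[...,1]-y)<4)&(abs(L[...,0])<110)].max() for y in (-48,-42,-36,36,42,48)]
    print('near',np.median(near),'far',np.round(far,1))
    k=m&(abs(L[...,0])<95)&(abs(L[...,1])<70)
    for sg in(1,-1):
        q=np.isfinite(z)&(abs(L[...,0]-sg*61)<12)&(abs(L[...,1])<50)&(z>.0235)
        print('stop',sg,q.sum(),L[q].mean(0))
o=env.observe(); print(o['time'],o['eef_pos'],o['contact_force'])
```

```text
top y edges [-54.84068496  53.49068374] slopes [np.float64(-0.06614046794803968), np.float64(0.1862634271232924)]
near -79.6149537280788 far [77.8 78.2 79.2 77.5 77.5 77.3]
stop 1 122 [59.41230611  0.68905367]
stop -1 109 [-61.35252769  -1.36578817]
side y edges [-57.74494011  52.3222277 ] slopes [np.float64(0.7081297116917185), np.float64(0.9519964455517663)]
near -83.0695129552191 far [76.6 75.4 75.5 75.8 74.7 72.8]
stop 1 126 [57.13913407 -3.1612013 ]
stop -1 131 [-65.00686422  -5.71914792]
1.1 [0.53316743 0.27897793 0.17302319] [0.11629238 0.78928479 0.68122092]
```

servo_tool(
  steps=[
    [[0.085,0.0375,-0.0273,-0.02,0,0,0],[0.085,0.0375,-0.0273,-0.06,0,0,0],[0.085,0.0375,-0.0273,-0.1,0,0,0],[0.085,0.0375,-0.0273,-0.13,0,0,0],[0.085,0.0375,-0.0273,-0.145,0,0,0],[0.085,0.0375,-0.0273,-0.153,0,0,0],[0.085,0.0375,-0.0273,-0.153,0,0,0],[0.07,0.0375,-0.0273,-0.153,0,0,0]],
  ],
)

```text
time: 1.9
eef_pos: [0.5708, 0.253, 0.0223]
orientation: [0.001, -0.218, 0.976, 0.0]
contact_force: [0.3, -0.8, -0.1]
finger_gap: 0.0725
```

servo_tool(
  steps=[
    [[0.05,0,0,0,0,0,0],[0.045,0,0,0,0,0,0],[0.045,0,0,0,0,0,0],[0.045,0,0,0,0,0,0],[0.045,0,0,0,0,0,0]],
  ],
)

```text
time: 2.4
eef_pos: [0.5712, 0.2526, 0.0227]
orientation: [0.001, -0.217, 0.976, 0.0]
contact_force: [-0.9, 0.1, 6.1]
finger_gap: 0.0543
```

Run:
```python
from h import *
d=grab('side'); save(d,'side1.png',(200,110,360,250),4.5); o=env.observe(); print(o['eef_pos'],o['contact_force'],o['finger_gap'])
```

```text
[0.57115156 0.2526563  0.0226657 ] [-0.70049047  0.38094107  6.30865138] 0.05415355896115018
```

View pics/side1.png

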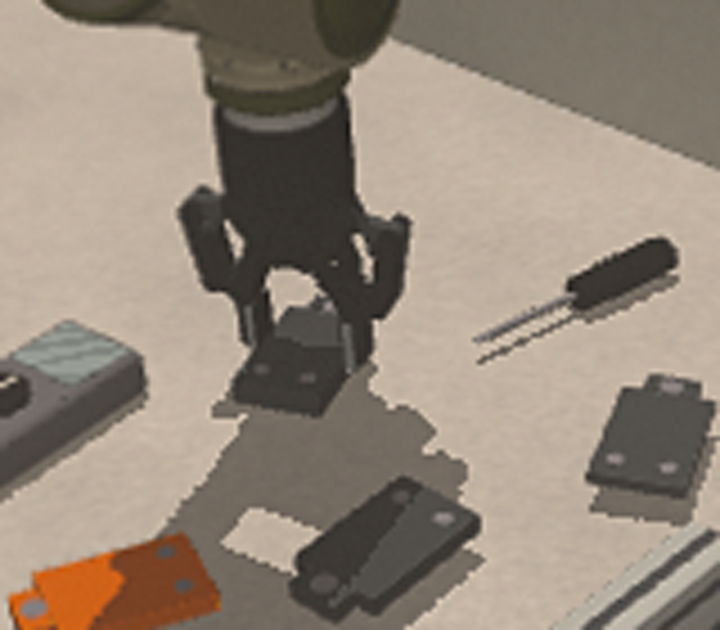

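The jaws hold the slab at its middle, with the tips beside the plate and the tongue pointing away. Next, lift.

servo_tool(
  steps=[
    [[0.045,0,0,0.01,0,0,0],[0.045,0,0,0.03,0,0,0],[0.045,0,0,0.06,0,0,0],[0.045,0,0,0.1,0,0,0],[0.045,0,0,0.13,0,0,0],[0.045,0,0,0.13,0,0,0]],
  ],
)

```text
time: 3.05
eef_pos: [0.5721, 0.2527, 0.1564]
orientation: [0.005, -0.217, 0.976, 0.0]
contact_force: [0.3, -0.1, -1.1]
finger_gap: 0.0544
```

Run:
```python
from h import *
d=grab('side'); save(d,'side2.png',(200,60,360,200),4.5); o=env.observe(); print(o['eef_pos'],o['contact_force'],o['ft_torque'],o['finger_gap'])
# finger/plate geometry: cloud in tool frame
w=cloud(d); J=np.radians(115.1); c,s=np.cos(J),np.sin(J)
L=(w-o['eef_pos'])@np.array([[s,c,0],[-c,s,0],[0,0,1]])*1000  # cols: plate x, jaw y, z
m=(np.abs(L[...,0])<62)&(np.abs(L[...,1])<60)&(L[...,2]<60)&(L[...,2]>-60)
P=L[m]; H,xe,ye=np.histogram2d(P[:,1],P[:,2],bins=[np.arange(-60,61,8),np.arange(-30,41,5)]); print(ye); 
for r,a in zip(H.astype(int),xe): print(a,r)
t=P[(abs(P[:,1])<20)&(P[:,0]<-18)&(P[:,2]<25)]; print('plate near-end top',np.percentile(t[:,2],[2,50,98]), 'x min',np.percentile(t[:,0],1))
print(np.polyfit(t[t[:,2]>np.median(t[:,2])-3][:,0],t[t[:,2]>np.median(t[:,2])-3][:,2],1))
```

```text
[0.57104746 0.2524377  0.15340303] [ 0.17699356 -0.3430269  -3.00115192] [-0.04143693  0.01658884 -0.01756269] 0.054177842504694734
[-30 -25 -20 -15 -10  -5   0   5  10  15  20  25  30  35  40]
-60 [0 0 0 0 0 0 0 0 0 0 0 0 0 0]
-52 [0 0 0 0 0 0 0 0 0 0 0 0 0 0]
-44 [0 0 0 0 0 0 0 4 8 6 6 9 8 3]
-36 [ 0  0  0  0  0  4 12  8 10  7  5  7  6  4]
-28 [ 0  0  0  0  3 13 16 30  7  0  2  2  1  1]
-20 [ 0  0  0  0  0  7  6 28 14  0  0  0  0  0]
-12 [ 0  0  0  0  0  6  6 28 24  0  0  0  0  0]
-4 [ 0  0  0  0  1  4  5 34 30  0  0  0  0  0]
4 [ 0  0  0  0  2  5  5 38 25  0  0  0  0  0]
12 [ 0  0  0  0  0  7  3 33 23  0  0  0  0  0]
20 [ 0  0  0  0  1  7  5 34 22  5  4  5  4  1]
28 [ 0  0  0  0  0  0  2  9  9  7  8  6  8 14]
36 [0 0 0 0 0 0 0 2 2 4 4 1 5 1]
44 [0 0 0 0 0 0 0 0 0 0 0 0 0 0]
52 [0 0 0 0 0 0 0 0 0 0 0 0 0 0]
plate near-end top [-4.9499697   8.74781186 11.24038292] x min -48.52342526367182
[ 0.05249831 11.14922823]
```

View pics/side2.png

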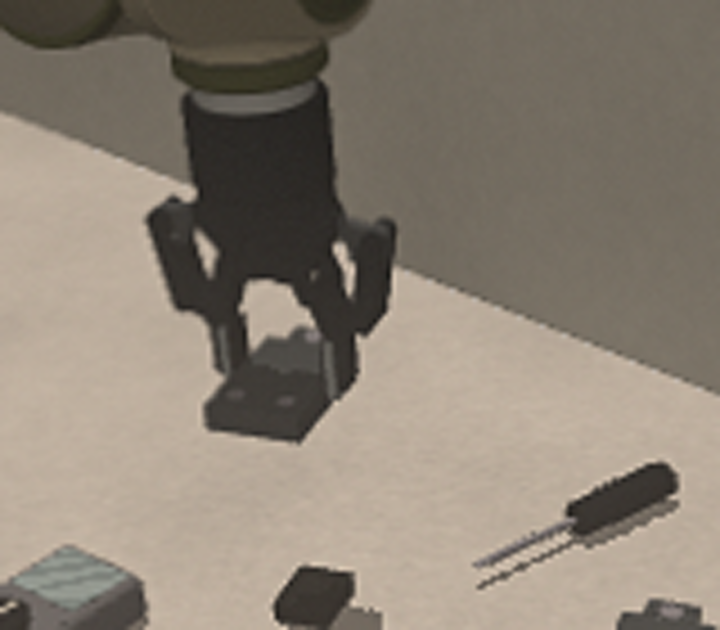

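The plate is held about level, with its underside about 9 mm below the TCP and the tips about 4 mm above the underside. I'll carry it over the profile.

servo_tool(
  steps=[
    [[0.045,-0.001,-0.03,0,0,0,-4],[0.045,-0.004,-0.075,0,0,0,-10],[0.045,-0.007,-0.125,0,0,0,-16],[0.045,-0.01,-0.175,0,0,0,-22],[0.045,-0.012,-0.225,0,0,0,-28],[0.045,-0.015,-0.275,0,0,0,-34],[0.045,-0.018,-0.325,0,0,0,-40],[0.045,-0.02,-0.37,0,0,0,-44]],
  ],
)

```text
time: 3.9
eef_pos: [0.5493, -0.1197, 0.1497]
orientation: [-0.001, 0.166, 0.986, 0.0]
contact_force: [1.0, 0.1, -2.1]
finger_gap: 0.0543
```

servo_tool(
  steps=[
    [[0.045,-0.002,-0.03,0,0,0,-2],[0.045,-0.004,-0.06,0,0,0,-3.9],[0.045,-0.0047,-0.086,0,0,0,-3.9],[0.045,-0.0047,-0.086,-0.03,0,0,-3.9],[0.045,-0.0047,-0.086,-0.06,0,0,-3.9],[0.045,-0.0047,-0.086,-0.06,0,0,-3.9],[0.045,-0.0047,-0.086,-0.06,0,0,-3.9]],
  ],
)

```text
time: 4.6
eef_pos: [0.5456, -0.2035, 0.0908]
orientation: [-0.001, 0.197, 0.98, 0.0]
contact_force: [0.2, -0.9, -1.9]
finger_gap: 0.0539
```

```bash
cat >> h.py <<'E'
def st():
    o=env.observe(); q=o['orientation']; R=cv2.Rodrigues(np.zeros(3))[0]
    from scipy.spatial.transform import Rotation as Ro
    M=Ro.from_quat([q[1],q[2],q[3],q[0]]).as_matrix()
    print(round(o['time'],2),'pos mm',np.round(o['eef_pos']*1000,1),'jaw',round(np.degrees(np.arctan2(M[1,1],M[0,1])),2),'axis',np.round(M[:,2],4),'F',np.round(o['contact_force'],1),'gap',round(o['finger_gap'],4)); return o
E
python3 -c "
from h import *
st()"
```

```text
4.6 pos mm [ 545.6 -203.5   90.8] jaw 67.22 axis [-1.5e-03  9.0e-04 -1.0e+00] F [ 0.2 -0.9 -1.9] gap 0.0539
```

servo_tool(
  steps=[
    [[0.045,0,0,-0.02,0,0,0],[0.045,0,0,-0.04,0,0,0],[0.045,0,0,-0.05,0,0,0],[0.045,0,0,-0.052,0,0,0],[0.045,0,0,-0.053,0,0,0],[0.045,0,0,-0.053,0,0,0]],
  ],
)

```text
time: 5.2
eef_pos: [0.5463, -0.2039, 0.039]
orientation: [0.001, 0.197, 0.98, -0.0]
contact_force: [0.5, -0.5, -2.5]
finger_gap: 0.0546
```

Run:
```python
from h import *
o=st(); d=grab('side'); save(d,'side3.png',(340,190,520,330),4.2)
w=cloud(d); J=np.radians(67.2); c,s=np.cos(J),np.sin(J)
L=(w-o['eef_pos'])@np.array([[s,c,0],[-c,s,0],[0,0,1]])*1000
t=L[(abs(L[...,1])<20)&(L[...,0]<-18)&(L[...,0]>-56)&(L[...,2]<20)&(L[...,2]>3)]; print(len(t),np.percentile(t,[1,50,99],axis=0))
```

```text
5.2 pos mm [ 546.3 -203.9   39. ] jaw 67.22 axis [ 1.5e-03 -9.0e-04 -1.0e+00] F [ 0.5 -0.5 -2.5] gap 0.0546
248 [[-49.99127091 -19.55838018   3.57139485]
 [-34.60615309  -1.33652238   6.49713706]
 [-18.25201579  19.12267409   9.20366722]]
```

View pics/side3.png

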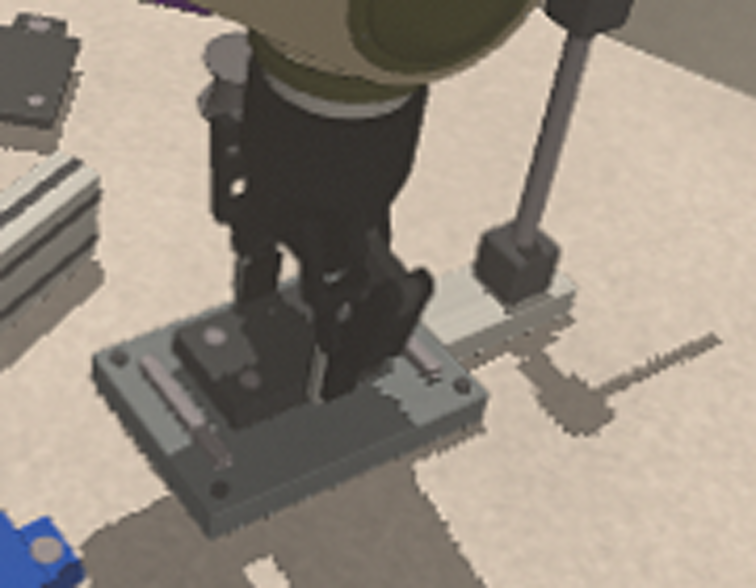

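The plate hangs over the bay, with its near end clear of the near stop. The wrist is clear of the rod. I'll lower it gently.

servo_tool(
  steps=[
    [[0.045,0,0,-0.002,0,0,0],[0.045,0,0,-0.003,0,0,0],[0.045,0,0,-0.004,0,0,0],[0.045,0,0,-0.005,0,0,0],[0.045,0,0,-0.005,0,0,0]],
  ],
)

```text
time: 5.75
eef_pos: [0.5458, -0.2037, 0.0332]
orientation: [0.0, 0.198, 0.98, -0.0]
contact_force: [-2.2, 1.7, 2.0]
finger_gap: 0.054
```

servo_tool(
  steps=[
    [[0.045,0,0,-0.001,0,0,0],[0.045,0,0,-0.001,0,0,0]],
  ],
)

```text
time: 5.95
eef_pos: [0.5459, -0.2037, 0.0321]
orientation: [0.0, 0.197, 0.98, -0.0]
contact_force: [-1.5, 1.3, 2.4]
finger_gap: 0.0546
```

The stud is touching: Fz rose by about 5 N. Release.

servo_tool(
  steps=[
    [[0.06,0,0,0,0,0,0],[0.07,0,0,0,0,0,0],[0.08,0,0,0,0,0,0],[0.085,0,0,0.005,0,0,0],[0.085,0,0,0.025,0,0,0],[0.085,0,0,0.06,0,0,0],[0.06,0,0,0.09,0,0,0],[0,0,0,0.09,0,0,0]],
  ],
)

```text
time: 6.75
eef_pos: [0.5474, -0.2046, 0.1264]
orientation: [0.004, 0.197, 0.98, -0.001]
contact_force: [0.1, -0.1, -0.8]
finger_gap: 0.0584
```

Run:
```python
from h import *
st(); d=grab('side'); save(d,'side4.png',(340,190,520,330),4.2); T=grab('top'); save(T,'top4.png',(390,150,510,280),4.5)
w=cloud(d); z=w[...,2]; a=np.radians(-22.8); c,s=np.cos(a),np.sin(a)
L=(w[...,:2]-[.5488,-.2055])@np.array([[c,-s],[s,c]])*1000
m=(abs(L[...,0])<56)&(abs(L[...,1])<34)&(z>.029)&(z<.05)
P=np.c_[L[m],z[m]*1000]; k=(abs(P[:,0]+10)<30)&(abs(P[:,1])<22); print(len(P),'plane',np.linalg.lstsq(np.c_[P[k][:,:2],np.ones(k.sum())],P[k][:,2],rcond=None)[0])
print('ext',np.percentile(P,[1,99],axis=0))
```

```text
6.75 pos mm [ 547.4 -204.6  126.4] jaw 67.22 axis [ 0.0069 -0.0043 -1.    ] F [ 0.1 -0.1 -0.8] gap 0.0584
1097 plane [ 4.29672338e-02 -3.42859045e-02  3.78804376e+01]
ext [[-53.18420756 -27.0239681   29.43344757]
 [ 46.18539476  28.32074605  41.06508596]]
```

View pics/side4.png

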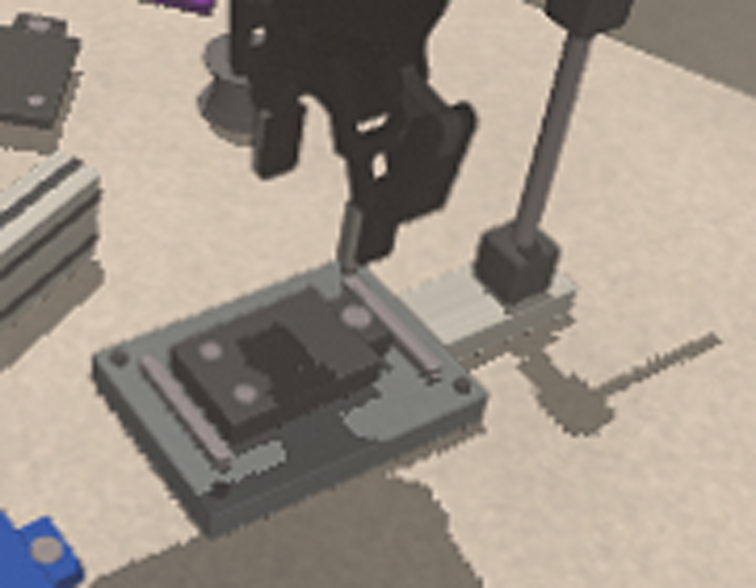

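The thick plate lies between the stops, tilted, with its tongue up at the far end. Now press the tongue disc with shut fingers.

servo_tool(
  steps=[
    [[0,0.02,-0.008,0,0,0,0],[0,0.0376,-0.0153,0,0,0,0],[0,0.0376,-0.0153,0,0,0,0],[0,0.0376,-0.0153,-0.03,0,0,0],[0,0.0376,-0.0153,-0.05,0,0,0],[0,0.0376,-0.0153,-0.06,0,0,0],[0,0.0376,-0.0153,-0.06,0,0,0]],
  ],
)

```text
time: 7.55
eef_pos: [0.5823, -0.2184, 0.0603]
orientation: [-0.002, 0.198, 0.98, 0.001]
contact_force: [-0.3, -0.3, -0.8]
finger_gap: -0.0001
```

servo_tool(
  steps=[
    [[0,0,0,-0.005,0,0,0],[0,0,0,-0.008,0,0,0],[0,0,0,-0.011,0,0,0],[0,0,0,-0.011,0,0,0]],
  ],
)

```text
time: 7.95
eef_pos: [0.5834, -0.2189, 0.0509]
orientation: [-0.0, 0.198, 0.98, 0.0]
contact_force: [0.2, 1.5, 0.8]
finger_gap: -0.0003
```

servo_tool(
  steps=[
    [[0,0,0,-0.002,0,0,0],[0,0,0,-0.004,0,0,0],[0,0,0,-0.005,0,0,0],[0,0,0,-0.006,0,0,0],[0,0,0,-0.006,0,0,0]],
  ],
)

```text
time: 8.45
eef_pos: [0.584, -0.2193, 0.0453]
orientation: [0.001, 0.198, 0.98, -0.0]
contact_force: [1.2, -0.7, 3.5]
finger_gap: 0.0002
```

servo_tool(
  steps=[
    [[0,0,0,-0.001,0,0,0],[0,0,0,-0.002,0,0,0],[0,0,0,-0.002,0,0,0],[0,0,0,-0.002,0,0,0]],
  ],
)

```text
time: 8.85
eef_pos: [0.584, -0.2193, 0.0441]
orientation: [0.001, 0.197, 0.98, -0.0]
contact_force: [1.7, 0.7, 9.8]
finger_gap: 0.0002
```

The TCP stopped at 44.1 mm with about 10 N, and flat is nominally 44. I'll press a little more, then rise and check.

servo_tool(
  steps=[
    [[0,0,0,-0.002,0,0,0],[0,0,0,-0.002,0,0,0],[0,0,0,-0.002,0,0,0]],
  ],
)

```text
time: 9.15
eef_pos: [0.5841, -0.2193, 0.0439]
orientation: [0.002, 0.197, 0.98, -0.001]
contact_force: [-2.9, 2.9, 24.6]
finger_gap: -0.0002
```

servo_tool(
  steps=[
    [[0,0,0,0.01,0,0,0],[0,0,0,0.05,0,0,0],[0.04,-0.01,0.04,0.1,0,0,4],[0.085,-0.02,0.08,0.12,0,0,10],[0.085,-0.03,0.13,0.12,0,0,16],[0.085,-0.05,0.18,0.12,0,0,22],[0.085,-0.07,0.23,0.12,0,0,26.7],[0.085,-0.09,0.28,0.12,0,0,26.7]],
  ],
)

```text
time: 9.95
eef_pos: [0.4993, 0.0434, 0.1604]
orientation: [-0.001, -0.035, 0.999, 0.0]
contact_force: [0.9, 0.5, -0.1]
finger_gap: 0.0846
```

```bash
cat >> h.py <<'E'
def stack(ztop,name=None):
    "plate pose relative to the deck from both cameras"
    for n in('side','top'):
        d=grab(n); w=cloud(d); z=w[...,2]; a=np.radians(-22.8); c,s=np.cos(a),np.sin(a)
        L=(w[...,:2]-[.5488,-.2055])@np.array([[c,-s],[s,c]])*1000
        m=(abs(L[...,0])<58)&(abs(L[...,1])<36)&(z>ztop-.007)&(z<ztop+.012)
        P=np.c_[L[m],z[m]*1000]; k=(abs(P[:,0]+10)<30)&(abs(P[:,1])<22)
        print(n,len(P),'plane',np.linalg.lstsq(np.c_[P[k][:,:2],np.ones(k.sum())],P[k][:,2],rcond=None)[0])
        r=cv2.minAreaRect(np.float32(P[:,:2])); print(' ext',np.percentile(P,[1,99],axis=0).round(1).tolist(),'rect',np.round(r[0],1),np.round(r[1],1),round(r[2],1))
        if name: save(d,n+name+'.png',(340,190,520,330) if n=='side' else (390,150,510,280),4.2)
E
python3 - <<'E'
from h import *
st(); stack(.036,'5')
E
```

```text
9.95 pos mm [499.3  43.4 160.4] jaw 94.03 axis [-2.4e-03  3.0e-04 -1.0e+00] F [ 0.9  0.5 -0.1] gap 0.0846
side 1046 plane [ 1.98662933e-03 -2.55888583e-02  3.57074492e+01]
 ext [[-52.6, -26.9, 29.7], [47.2, 28.5, 38.1]] rect [2.1 1.1] [ 57.4 111.2] 89.7
top 937 plane [-3.95843969e-03 -9.53804595e-03  3.53035759e+01]
 ext [[-49.3, -24.2, 29.5], [48.0, 30.0, 40.2]] rect [0.2 1.5] [ 60.9 115.9] 89.3
```

Thick is flat (slopes near 0, top at about 35.5 mm) and centred within about 3 mm. Next is the middle plate.

servo_tool(
  steps=[
    [[0.085,-0.017,0.047,0,0,0,0],[0.085,-0.017,0.047,-0.04,0,0,0],[0.085,-0.017,0.047,-0.08,0,0,0],[0.085,-0.017,0.047,-0.1,0,0,0],[0.085,-0.017,0.047,-0.1,0,0,0]],
  ],
)

```text
time: 10.55
eef_pos: [0.4823, 0.0885, 0.0583]
orientation: [-0.004, -0.034, 0.999, 0.0]
contact_force: [-0.9, 0.0, -0.3]
finger_gap: 0.085
```

```bash
python3 -c "
from h import *
st()"
```

```text
10.55 pos mm [482.3  88.5  58.3] jaw 93.9 axis [-7.2e-03  2.0e-04 -1.0e+00] F [-0.9  0.  -0.3] gap 0.085
```

servo_tool(
  steps=[
    [[0.085,-0.0005,0.0026,-0.015,0,0,0],[0.085,-0.0005,0.0026,-0.03,0,0,0],[0.085,-0.0005,0.0026,-0.038,0,0,0],[0.085,-0.0005,0.0026,-0.038,0,0,0],[0.065,-0.0005,0.0026,-0.038,0,0,0],[0.045,-0.0005,0.0026,-0.038,0,0,0],[0.045,-0.0005,0.0026,-0.038,0,0,0],[0.045,-0.0005,0.0026,-0.038,0,0,0]],
  ],
)

```text
time: 11.35
eef_pos: [0.484, 0.0912, 0.0242]
orientation: [0.001, -0.034, 0.999, -0.0]
contact_force: [-2.3, -0.7, 8.7]
finger_gap: 0.0539
```

servo_tool(
  steps=[
    [[0.045,0,0,0,0,0,0],[0.045,0,0,0,0,0,0]],
  ],
)

```text
time: 11.55
eef_pos: [0.484, 0.0912, 0.0242]
orientation: [0.001, -0.034, 0.999, -0.0]
contact_force: [-1.2, -0.5, 8.4]
finger_gap: 0.0538
```

```bash
python3 -c "
from h import *
st()"
```

```text
11.55 pos mm [484.   91.2  24.2] jaw 93.92 axis [ 1.8e-03 -3.0e-04 -1.0e+00] F [-1.2 -0.5  8.4] gap 0.0538
```

servo_tool(
  steps=[
    [[0.045,0,0,0.01,0,0,0],[0.045,0,0,0.03,0,0,0],[0.045,0,0,0.07,0,0,0],[0.045,0.005,-0.02,0.105,0,0,-2],[0.045,0.015,-0.06,0.12,0,0,-8],[0.045,0.026,-0.11,0.12,0,0,-14],[0.045,0.038,-0.16,0.12,0,0,-20],[0.045,0.05,-0.21,0.12,0,0,-26]],
  ],
)

```text
time: 12.35
eef_pos: [0.5327, -0.1166, 0.144]
orientation: [0.0, 0.194, 0.981, -0.0]
contact_force: [1.0, 0.2, -2.4]
finger_gap: 0.0538
```

servo_tool(
  steps=[
    [[0.045,0.01,-0.05,0,0,0,-0.7],[0.045,0.0197,-0.085,0,0,0,-0.7],[0.045,0.0197,-0.0898,0,0,0,-0.7],[0.045,0.0197,-0.0898,-0.03,0,0,-0.7],[0.045,0.0197,-0.0898,-0.05,0,0,-0.7],[0.045,0.0197,-0.0898,-0.05,0,0,-0.7],[0.045,0.0197,-0.0898,-0.05,0,0,-0.7]],
  ],
)

```text
time: 13.05
eef_pos: [0.5525, -0.204, 0.0939]
orientation: [0.0, 0.197, 0.98, -0.0]
contact_force: [0.5, 0.4, -2.4]
finger_gap: 0.0536
```

Run:
```python
from h import *
o=st(); d=grab('side'); save(d,'side6.png',(340,150,520,330),3.3)
w=cloud(d); J=np.radians(67.2); c,s=np.cos(J),np.sin(J)
L=(w-o['eef_pos'])@np.array([[s,c,0],[-c,s,0],[0,0,1]])*1000
t=L[(abs(L[...,1])<20)&(L[...,0]<-18)&(L[...,0]>-66)&(L[...,2]<15)&(L[...,2]>-1)]; print(len(t),np.percentile(t,[1,50,99],axis=0),np.polyfit(t[:,0],t[:,2],1))
```

```text
13.05 pos mm [ 552.5 -204.    93.9] jaw 67.25 axis [ 3.e-04 -1.e-04 -1.e+00] F [ 0.5  0.4 -2.4] gap 0.0536
271 [[-57.30305468 -19.36282667  -0.93009998]
 [-37.16451984  -0.90789157   0.58376758]
 [-18.43312439  18.51669954   2.48118791]] [-0.0018921   0.55237816]
```

View pics/side6.png

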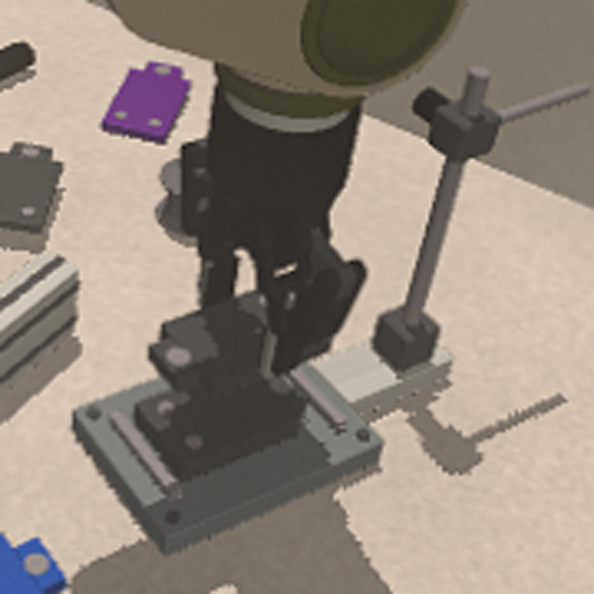

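The middle plate hangs level with its tongue towards the robot, above the thick plate. I'll correct sideways and lower it.

servo_tool(
  steps=[
    [[0.045,0.0012,-0.0046,-0.015,0,0,0],[0.045,0.0012,-0.0046,-0.03,0,0,0],[0.045,0.0012,-0.0046,-0.036,0,0,0],[0.045,0.0012,-0.0046,-0.037,0,0,0],[0.045,0.0012,-0.0046,-0.038,0,0,0],[0.045,0.0012,-0.0046,-0.039,0,0,0],[0.045,0.0012,-0.0046,-0.04,0,0,0],[0.045,0.0012,-0.0046,-0.04,0,0,0]],
  ],
)

```text
time: 13.9
eef_pos: [0.5536, -0.2091, 0.0531]
orientation: [0.0, 0.197, 0.98, -0.0]
contact_force: [0.1, 0.0, -2.0]
finger_gap: 0.0533
```

servo_tool(
  steps=[
    [[0.045,0,0,-0.001,0,0,0],[0.045,0,0,-0.002,0,0,0],[0.045,0,0,-0.002,0,0,0]],
  ],
)

```text
time: 14.2
eef_pos: [0.5535, -0.2091, 0.0508]
orientation: [-0.0, 0.198, 0.98, 0.0]
contact_force: [0.0, 0.8, -2.7]
finger_gap: 0.0537
```

servo_tool(
  steps=[
    [[0.045,0,0,-0.001,0,0,0],[0.045,0,0,-0.001,0,0,0]],
  ],
)

```text
time: 14.4
eef_pos: [0.5537, -0.2092, 0.0501]
orientation: [0.0, 0.198, 0.98, -0.0]
contact_force: [-1.5, 0.1, -1.2]
finger_gap: 0.0539
```

servo_tool(
  steps=[
    [[0.045,0,0,-0.001,0,0,0],[0.045,0,0,-0.001,0,0,0]],
  ],
)

```text
time: 14.6
eef_pos: [0.5539, -0.2093, 0.0493]
orientation: [0.0, 0.198, 0.98, -0.0]
contact_force: [-0.1, 0.1, 2.4]
finger_gap: 0.0535
```

servo_tool(
  steps=[
    [[0.06,0,0,0,0,0,0],[0.07,0,0,0,0,0,0],[0.08,0,0,0,0,0,0],[0.085,0,0,0.005,0,0,0],[0.085,0,0,0.025,0,0,0],[0.085,0,0,0.06,0,0,0],[0.06,0,0,0.07,0,0,0],[0,0,0,0.07,0,0,0]],
  ],
)

```text
time: 15.4
eef_pos: [0.5541, -0.2095, 0.1207]
orientation: [0.002, 0.198, 0.98, -0.001]
contact_force: [0.6, -0.2, 0.2]
finger_gap: 0.0585
```

Run:
```python
from h import *
st(); stack(.048,'7')
```

```text
15.4 pos mm [ 554.1 -209.5  120.7] jaw 67.22 axis [ 0.003  -0.0019 -1.    ] F [ 0.6 -0.2  0.2] gap 0.0585
side 1077 plane [-2.30336213e-02 -3.43620198e-02  4.97499088e+01]
 ext [[-51.5, -29.2, 41.8], [48.5, 25.9, 53.3]] rect [-1.  -1.2] [103.   57.1] 0.1
top 233 plane [-3.24868016e-02  9.87837892e-03  4.98730185e+01]
 ext [[-46.2, 5.4, 43.1], [50.4, 27.9, 55.9]] rect [ 1.4 16. ] [23.9 98.2] 89.2
```

View pics/side7.png

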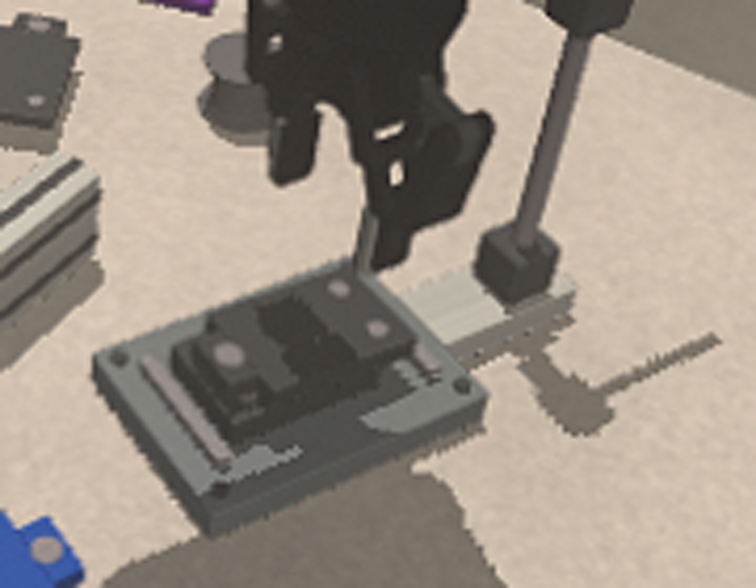

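The middle plate lies on the thick one, tongue end propped up and towards the robot, centred within about 2 mm. Press it.

servo_tool(
  steps=[
    [[0,-0.02,0.009,0,0,0,0],[0,-0.0425,0.0185,0,0,0,0],[0,-0.0425,0.0185,0,0,0,0],[0,-0.0425,0.0185,-0.03,0,0,0],[0,-0.0425,0.0185,-0.048,0,0,0],[0,-0.0425,0.0185,-0.053,0,0,0],[0,-0.0425,0.0185,-0.056,0,0,0],[0,-0.0425,0.0185,-0.056,0,0,0]],
  ],
)

```text
time: 16.3
eef_pos: [0.5113, -0.1908, 0.0629]
orientation: [0.0, 0.198, 0.98, -0.0]
contact_force: [1.0, -0.2, 0.2]
finger_gap: 0.0001
```

servo_tool(
  steps=[
    [[0,0,0,-0.002,0,0,0],[0,0,0,-0.004,0,0,0],[0,0,0,-0.006,0,0,0],[0,0,0,-0.007,0,0,0],[0,0,0,-0.008,0,0,0],[0,0,0,-0.008,0,0,0]],
  ],
)

```text
time: 16.9
eef_pos: [0.5109, -0.1906, 0.056]
orientation: [0.0, 0.197, 0.98, -0.0]
contact_force: [-6.0, 1.9, 14.1]
finger_gap: -0.0
```

servo_tool(
  steps=[
    [[0,0,0,-0.001,0,0,0],[0,0,0,-0.001,0,0,0],[0,0,0,-0.001,0,0,0]],
  ],
)

```text
time: 17.2
eef_pos: [0.5109, -0.1906, 0.056]
orientation: [0.0, 0.197, 0.98, -0.0]
contact_force: [-8.0, 4.1, 23.0]
finger_gap: 0.0002
```

servo_tool(
  steps=[
    [[0,0,0,0.01,0,0,0],[0,0,0,0.05,0,0,0],[0.04,0.01,0.03,0.09,0,0,6],[0.085,0.03,0.065,0.1,0,0,14],[0.085,0.05,0.105,0.1,0,0,22],[0.085,0.075,0.145,0.1,0,0,30],[0.085,0.1,0.185,0.1,0,0,38],[0.085,0.125,0.22,0.1,0,0,46]],
  ],
)

```text
time: 18.0
eef_pos: [0.6369, 0.0316, 0.154]
orientation: [0.0, -0.204, 0.979, 0.0]
contact_force: [-0.7, -0.6, 0.3]
finger_gap: 0.0844
```

servo_tool(
  steps=[
    [[0.085,0.01,0.015,0,0,0,3.2],[0.085,0.01,0.015,0,0,0,3.2]],
  ],
)

```text
time: 18.2
eef_pos: [0.6468, 0.0467, 0.1534]
orientation: [0.0, -0.23, 0.973, 0.0]
contact_force: [-1.1, -1.5, -0.5]
finger_gap: 0.0849
```

Run:
```python
from h import *
st(); stack(.048,'8')
```

```text
18.2 pos mm [646.8  46.7 153.4] jaw 116.64 axis [ 2.e-04  4.e-04 -1.e+00] F [-1.1 -1.5 -0.5] gap 0.0849
side 1053 plane [ 1.24751294e-02 -3.01314299e-02  4.75697268e+01]
 ext [[-51.6, -29.1, 41.4], [48.0, 26.2, 50.0]] rect [-1.1 -0.8] [103.2  57.2] 0.3
top 954 plane [-8.65944288e-03 -2.72955936e-03  4.72003305e+01]
 ext [[-46.6, -26.3, 42.1], [49.3, 28.3, 52.5]] rect [1.  0.7] [98.6 58.2] 0.1
```

The middle plate is flat and centred, top at about 47.4 mm. Now the thin plate.

servo_tool(
  steps=[
    [[0.085,0.0045,0.0005,-0.02,0,0,0],[0.085,0.0045,0.0005,-0.06,0,0,0],[0.085,0.0045,0.0005,-0.095,0,0,0],[0.085,0.0045,0.0005,-0.115,0,0,0],[0.085,0.0045,0.0005,-0.12,0,0,0],[0.085,0.0045,0.0005,-0.12,0,0,0]],
  ],
)

```text
time: 18.9
eef_pos: [0.6504, 0.0438, 0.0341]
orientation: [-0.0, -0.228, 0.974, 0.0]
contact_force: [-0.1, -0.5, 0.1]
finger_gap: 0.0846
```

```bash
python3 -c "
from h import *
st()"
```

```text
18.9 pos mm [650.4  43.8  34.1] jaw 116.31 axis [-4.e-04 -1.e-04 -1.e+00] F [-0.1 -0.5  0.1] gap 0.0846
```

servo_tool(
  steps=[
    [[0.085,0.001,0.0032,-0.008,0,0,0],[0.085,0.001,0.0032,-0.0175,0,0,0],[0.085,0.001,0.0032,-0.0175,0,0,0],[0.065,0.001,0.0032,-0.0175,0,0,0],[0.045,0.001,0.0032,-0.0175,0,0,0],[0.045,0.001,0.0032,-0.0175,0,0,0],[0.045,0.001,0.0032,-0.0175,0,0,0],[0.045,0.001,0.0032,-0.0175,0,0,0]],
  ],
)

```text
time: 19.7
eef_pos: [0.652, 0.0481, 0.0173]
orientation: [0.001, -0.229, 0.974, -0.0]
contact_force: [-1.7, 0.7, 5.9]
finger_gap: 0.0541
```

```bash
python3 -c "
from h import *
st()"
```

```text
19.7 pos mm [652.   48.1  17.3] jaw 116.42 axis [ 1.5e-03 -1.0e-04 -1.0e+00] F [-1.7  0.7  5.9] gap 0.0541
```

servo_tool(
  steps=[
    [[0.045,0,0,0.01,0,0,0],[0.045,0,0,0.03,0,0,0],[0.045,0,0,0.07,0,0,0],[0.045,-0.01,-0.02,0.105,0,0,-6],[0.045,-0.025,-0.055,0.125,0,0,-14],[0.045,-0.042,-0.1,0.125,0,0,-22],[0.045,-0.06,-0.145,0.125,0,0,-30],[0.045,-0.078,-0.19,0.125,0,0,-38]],
  ],
)

```text
time: 20.5
eef_pos: [0.5725, -0.1434, 0.142]
orientation: [0.0, 0.104, 0.995, -0.0]
contact_force: [1.6, -0.0, -0.8]
finger_gap: 0.0541
```

servo_tool(
  steps=[
    [[0.045,-0.013,-0.03,0,0,0,-6],[0.045,-0.025,-0.06,0,0,0,-11.2],[0.045,-0.027,-0.063,0,0,0,-11.2],[0.045,-0.027,-0.063,-0.03,0,0,-11.2],[0.045,-0.027,-0.063,-0.05,0,0,-11.2],[0.045,-0.027,-0.063,-0.05,0,0,-11.2],[0.045,-0.027,-0.063,-0.05,0,0,-11.2]],
  ],
)

```text
time: 21.2
eef_pos: [0.5469, -0.2046, 0.0921]
orientation: [0.0, 0.197, 0.98, -0.0]
contact_force: [0.1, 0.2, -0.4]
finger_gap: 0.0541
```

Run:
```python
from h import *
o=st(); d=grab('side'); save(d,'side9.png',(340,150,520,330),3.3)
w=cloud(d); J=np.radians(67.2); c,s=np.cos(J),np.sin(J)
L=(w-o['eef_pos'])@np.array([[s,c,0],[-c,s,0],[0,0,1]])*1000
t=L[(abs(L[...,1])<20)&(L[...,0]<-18)&(L[...,0]>-66)&(L[...,2]<15)&(L[...,2]>-1)]; print(len(t),np.percentile(t,[1,50,99],axis=0),np.polyfit(t[:,0],t[:,2],1))
```

```text
21.2 pos mm [ 546.9 -204.6   92.1] jaw 67.27 axis [ 2.e-04 -1.e-04 -1.e+00] F [ 0.1  0.2 -0.4] gap 0.0541
269 [[-49.67519013 -19.49506101  -0.58390975]
 [-35.10729985  -0.95662768   3.47141122]
 [-18.53542534  19.56365064   5.69777348]] [0.03969701 4.77330702]
```

servo_tool(
  steps=[
    [[0.045,0,-0.0005,-0.015,0,0,0],[0.045,0,-0.0005,-0.027,0,0,0],[0.045,0,-0.0005,-0.032,0,0,0],[0.045,0,-0.0005,-0.033,0,0,0],[0.045,0,-0.0005,-0.034,0,0,0],[0.045,0,-0.0005,-0.035,0,0,0],[0.045,0,-0.0005,-0.035,0,0,0]],
  ],
)

```text
time: 21.95
eef_pos: [0.5467, -0.2055, 0.0567]
orientation: [0.0, 0.198, 0.98, -0.0]
contact_force: [-0.1, -0.0, -1.0]
finger_gap: 0.054
```

servo_tool(
  steps=[
    [[0.045,0,0,-0.001,0,0,0],[0.045,0,0,-0.001,0,0,0]],
  ],
)

```text
time: 22.15
eef_pos: [0.5467, -0.2055, 0.0557]
orientation: [0.0, 0.197, 0.98, -0.0]
contact_force: [-0.6, 0.4, 0.5]
finger_gap: 0.0542
```

servo_tool(
  steps=[
    [[0.045,0,0,-0.0008,0,0,0],[0.045,0,0,-0.0008,0,0,0]],
  ],
)

```text
time: 22.35
eef_pos: [0.5467, -0.2055, 0.055]
orientation: [0.0, 0.197, 0.98, -0.0]
contact_force: [-1.4, 0.8, 4.0]
finger_gap: 0.0538
```

servo_tool(
  steps=[
    [[0.06,0,0,0,0,0,0],[0.07,0,0,0,0,0,0],[0.08,0,0,0,0,0,0],[0.085,0,0,0.005,0,0,0],[0.085,0,0,0.025,0,0,0],[0.085,0,0,0.06,0,0,0],[0.06,0,0,0.07,0,0,0],[0,0,0,0.07,0,0,0]],
  ],
)

```text
time: 23.15
eef_pos: [0.5472, -0.2058, 0.1263]
orientation: [0.002, 0.197, 0.98, -0.001]
contact_force: [0.6, 0.0, -0.3]
finger_gap: 0.0583
```

Run:
```python
from h import *
st(); stack(.056,'10')
```

```text
23.15 pos mm [ 547.2 -205.8  126.3] jaw 67.22 axis [ 0.003  -0.0019 -1.    ] F [ 0.6  0.  -0.3] gap 0.0583
side 1099 plane [ 5.42042083e-02 -4.93330297e-02  5.78311977e+01]
 ext [[-51.3, -28.4, 49.9], [47.4, 27.3, 61.6]] rect [-1.1 -0.4] [103.4  58. ] 0.5
top 253 plane [ 3.09018319e-02 -2.46163083e-02  5.70394654e+01]
 ext [[-46.5, 7.0, 49.3], [48.8, 28.5, 63.8]] rect [ 1.2 17.7] [21.8 97.3] 89.6
```

View pics/side10.png

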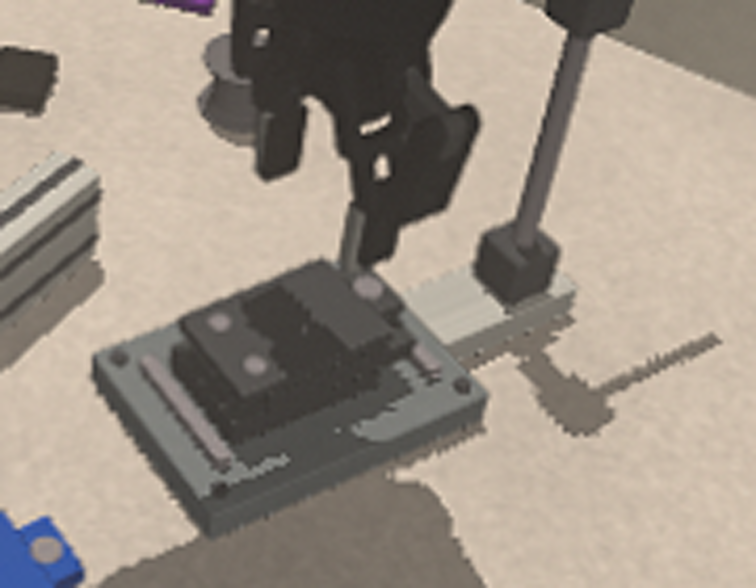

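The thin plate lies centred on the stack, with its far tongue end propped up at crop (368,288). Final press.

servo_tool(
  steps=[
    [[0,0.02,-0.008,0,0,0,0],[0,0.038,-0.015,0,0,0,0],[0,0.038,-0.015,0,0,0,0],[0,0.038,-0.015,-0.03,0,0,0],[0,0.038,-0.015,-0.046,0,0,0],[0,0.038,-0.015,-0.052,0,0,0],[0,0.038,-0.015,-0.052,0,0,0]],
  ],
)

```text
time: 23.95
eef_pos: [0.5837, -0.22, 0.0716]
orientation: [-0.001, 0.198, 0.98, 0.0]
contact_force: [-0.5, -0.6, 0.1]
finger_gap: 0.0
```

servo_tool(
  steps=[
    [[0,0,0,-0.003,0,0,0],[0,0,0,-0.005,0,0,0],[0,0,0,-0.006,0,0,0],[0,0,0,-0.007,0,0,0],[0,0,0,-0.008,0,0,0],[0,0,0,-0.008,0,0,0]],
  ],
)

```text
time: 24.55
eef_pos: [0.5852, -0.2208, 0.0651]
orientation: [0.001, 0.198, 0.98, -0.0]
contact_force: [2.9, -1.3, 4.9]
finger_gap: -0.0
```

servo_tool(
  steps=[
    [[0,0,0,-0.001,0,0,0],[0,0,0,-0.002,0,0,0],[0,0,0,-0.003,0,0,0],[0,0,0,-0.003,0,0,0],[0,0,0,-0.003,0,0,0]],
  ],
)

```text
time: 25.05
eef_pos: [0.5852, -0.2208, 0.064]
orientation: [0.001, 0.197, 0.98, -0.001]
contact_force: [-1.6, 0.7, 18.6]
finger_gap: -0.0001
```

The TCP is at 64.0 mm, which is flat, with 18.6 N. I'll hold briefly, retreat and check.

servo_tool(
  steps=[
    [[0,0,0,0,0,0,0],[0,0,0,0,0,0,0],[0,0,0,0.01,0,0,0],[0,0,0,0.04,0,0,0],[0,-0.01,0.03,0.08,0,0,0],[0,-0.03,0.08,0.12,0,0,0],[0,-0.06,0.13,0.14,0,0,0],[0,-0.09,0.18,0.14,0,0,0]],
  ],
)

```text
time: 25.85
eef_pos: [0.5116, -0.0698, 0.1983]
orientation: [0.001, 0.198, 0.98, -0.0]
contact_force: [0.5, 0.4, -0.9]
finger_gap: -0.0001
```

servo_tool(
  steps=[
    [[0,-0.02,0.05,0,0,0,0],[0,-0.02,0.1,0,0,0,0],[0,-0.02,0.1,0,0,0,0]],
  ],
)

```text
time: 26.15
eef_pos: [0.4905, 0.0336, 0.1968]
orientation: [-0.001, 0.195, 0.981, 0.0]
contact_force: [-0.0, -0.9, 0.1]
finger_gap: 0.0003
```

```bash
cp pics/top.npz pics/topprev.npz
python3 - <<'E'
from h import *
st(); stack(.056,'11'); d=load('top'); f=cv2.cvtColor(d['frame'],cv2.COLOR_RGB2BGR); cv2.imwrite('pics/top11full.png',f)
s=load('side'); a=cv2.resize(cv2.cvtColor(s['frame'],cv2.COLOR_RGB2BGR)[190:330,340:520],(540,420),interpolation=cv2.INTER_CUBIC)
cv2.imwrite('pics/final.png',a)
z=cloud(d)
for n,(u,v) in dict(spool=(386,143),meter=(213,265)).items():
    m=(np.nan_to_num(z[...,2])>.012).astype(np.uint8); l=cv2.connectedComponents(m,connectivity=4)[1]; print(n,np.round(z[l==l[v,u]].mean(0)*1000,1))
E
```

```text
26.15 pos mm [490.5  33.6 196.8] jaw 67.5 axis [-0.0024  0.0013 -1.    ] F [-0.  -0.9  0.1] gap 0.0003
side 1060 plane [ 1.08744750e-03 -4.09982545e-02  5.53081503e+01]
 ext [[-51.4, -28.2, 49.5], [47.8, 27.2, 57.7]] rect [-1.2 -0.7] [102.2  57.8] 0.5
top 980 plane [ 2.12040162e-04 -5.61021597e-03  5.53665039e+01]
 ext [[-46.7, -25.8, 49.9], [49.0, 28.8, 60.1]] rect [1.5 1.8] [57.2 98.7] 89.9
spool [730.1 -60.   37.5]
meter [nan nan nan]
```

View pics/final.png

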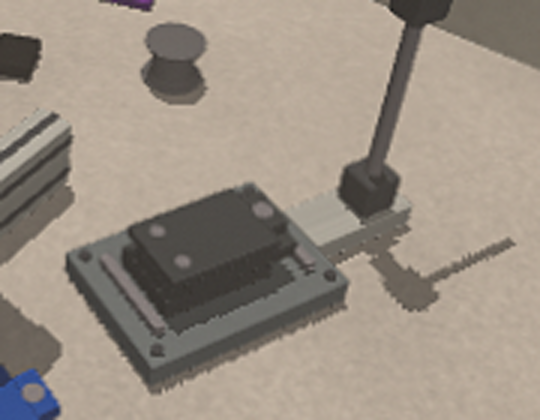

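The final crop shows the stack flush and flat between the stops, with its top at about 55.4 mm (56 nominal). Nothing is touching the robot and the spool hasn't moved, so I'm handing it in.

```bash
python3 -c "
from h import *
print(env.finish_job())"
```

```text
the job is handed in; nothing more can be done
None
```

The three plates are stacked on the deck in the order thick, middle, thin, and I handed the job in at about 26 s; it reported no verdict. I set each plate down on its stud, let go of it, then pressed its tongue flat with the shut fingers at about 19–25 N.

**What the last checks showed**
- **Height:** each press stopped within 0.1 mm of the nominal flat height (44, 56 and 64 mm at the tool point). Measured plate tops were 35.5, 47.4 and 55.3 mm, against 36, 48 and 56 nominal.
- **Position:** each plate came out within about 3 mm of the seat, and the middle and thin plates within about 1° of square.
- **Clearance:** the arm was clear of everything at the end, with contact force near zero.

**What failed or disagreed**
- **Camera offset:** the two cameras differed by 2–3 mm in horizontal position, so I used values between them.
- **Sideways slope:** the side camera showed a slope of about 0.04 rad across the thin plate, where the top camera showed about 0.006. It showed a similar, smaller slope on the other plates too, so I took it as a camera error, not a real tilt.
- **Bystanders:** the spool hadn't moved. My end check on the meter gave no reading, and I didn't re-measure the screwdriver; no move went near either.
- **My slip:** one row of the first move had 42 m typed in place of 0.042 m. The per-row limit capped it in the intended direction and it did no harm.

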